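Clip the supply tray onto its base tray

ROBOT

A 6-joint arm with a two-finger parallel gripper is mounted at the origin on a cart in front of the work surface, level with it; the furniture and walls round the work are solid. World frame = base frame: x ahead of the robot, y to its left, z up, the work surface at z = 0. Lengths are in m, angles in rad, forces in N, time in s.
With the tool pointing down it reaches from about 0.35 to 0.85 m from the base axis. Payload 8.1 kg.
Tool frame: the origin (TCP) lies on the centre line of the jaws, within the pads' length; the fingertips stand 14 mm ahead of it and the grasp point (between the pads) lies 5 mm behind it; z points along the fingers, y is the direction in which the jaws open and shut (so a half turn about z gives the same grasp; the last joint's range is limited). The gripper opens to 93 mm and grips with 3 to 60 N. Pads are 15 mm wide; open, the fingers measure 128 mm over their backs; the gripper's body (75 mm by 188 mm) begins 65 mm behind the grasp point.
Start: joints at [1.023, 0.13, 1.488, -0, 1.523, -0.085], TCP at [0.268, 0.537, 0.233] pointing down, gripper open.
Joint ranges: [-2.96, 2.96], [-0.89, 2.26], [0.02, 2.5], [-1.34, 4.48], [0, 2.73], [-2.66, 2.66]. Speed limits (rad/s): [2.39, 2.39, 2.79, 3.14, 3.14, 3.14].

INTERFACE

Orientations are given as a rotation vector (axis times angle).
In Python, from plant import robot gives the robot as it stands.
- The arm moves only by the tool jog_arm, never from a script. Its argument "steps" is a list of rows, each a list of 7 numbers: the closure, from 0 (fully open) to 1 (shut), then the shift along the tool's x, y, z in m, then the turn, a rotation vector about the tool's x, y, z in rad. In form: [[jaw, tx, ty, tz, rx, ry, rz], ...]. A call has 1 to 5 rows; each row is the pose to reach, as a shift and turn from the pose measured when the call began, along the tool's axes at that moment; what a row does not reach only later rows make up. A row lasts 1/8 s, in which the tool goes at most 62.5 mm and 10.7 degrees, less where a joint would pass 70% of its speed; a pose out of reach is approached as far as the arm can. A call with a gripper value outside its range is refused whole. The fingers move at their own pace and stop on an object; "force" is the grip in N (left out, the last holds). Time passes only in rows, so rows that repeat a pose let the fingers close. It gives the time, the measured TCP pose, the force and the opening at its end, in the units of the state.
- robot.read_state(): the state, without advancing time (a new reading comes with each control period).
- robot.read_camera(name): name is "scene" or "top" or "wrist"; returns a dict with "image" (480x640x3 uint8, red, green, blue), "mtx" (3x3 intrinsics, pixels), "extrinsics" (4x4, takes a point from camera to world coordinates); the wrist camera has in their place "tool_from_camera" (4x4, takes a point from camera to tool coordinates, whose origin is the TCP and whose axes are the flange's). Camera axes: x right, y down, z forward; pixel columns grow to the right and rows downward; lengths in m; the calibration is good to about 2 mm. A picture is of the moment at which its call begins: read the wrist's pose just before it. There is no depth.
- robot.close_job(): hands the job in, once; it reports no verdict.
The state is a dict: "t": time; "q": joint angles; "dq": joint speeds; "joint_torque": joint torques, N m; "tool_pos": TCP position; "orientation": TCP orientation; "force": force on the tool from outside, world axes, zero at the start; "wrist_torque": the same for the moment, N m; "opening": finger opening in m.
Only numpy, scipy, OpenCV 4.12 (cv2) and the standard library are available. Lean on these libraries where they do the work, as an engineer would, in place of code of your own. Each camera call takes 0.05 s, during which the arm holds its last target.

TASK

Put the supply tray (the one with the carrying bar, with its boxes in it) back on top of the open base tray: with its front held up, reach its two back toes into the slots in the base tray's back wall, then let the front down so the front lugs drop into the corner sockets, and press it down until the front catch snaps over the tray's lip, firmly but without forcing it. Keep the two small boxes in the supply tray, leave the base tray about where it stands, leave the other things on the counter alone, and let go.

Things in the scene. Friction and masses are not known exactly. Their poses are not given: they have to be found in the camera images.
- tray_handle (a point): centre of the supply tray's black carrying bar, 14 mm thick, 16 mm high, 142 mm long, running across the tray's width, free all round, 86 mm above the counter as the tray stands; best gripped at its middle, fingers closing front to back. Axes, as for all supply tray points: x to the tray's back, y to its left, z up; at the start its back points away from the robot within about 0.25 rad
- tray_centre (a point): middle of the supply tray's underside, 72 mm straight below the bar's centre. The tray is grey plastic, 120 mm front to back, 150 mm wide, walls 4 mm thick and 36 mm above this point, 0.5 to 0.7 kg with contents, and stands on its lugs and toes, which reach 14 mm below this point. When seated, this point coincides with base_rim
- tray_lip (a point): outer edge of the supply tray's front lip: 40 mm wide, 5 mm thick, sticking 7 mm out of the middle of the front wall at floor level, 67 mm in front of tray_centre; the catch snaps over it
- toe_left (a point): tip of the left back toe of the supply tray, 2.5 mm above its underside: at x +65, y +50, z -11.5 mm from tray_centre. Each toe is a foot 18 mm wide and 5 mm thick that points backward from a stem 14 mm high; the stem's back face is 10.5 mm in front of the tip
- toe_right (a point): the same on the right, at x +65, y -50, z -11.5 mm from tray_centre
- lug_left (a point): lower end of the left front lug: a round peg 12 mm across, 14 mm long, tapering to 6 mm in its last 8 mm, at x -45, y +60, z -14 mm from tray_centre
- lug_right (a point): the same on the right, at x -45, y -60, z -14 mm from tray_centre
- base_tray: the grey base tray, 120 mm front to back, 150 mm wide, 50 mm high, 1.2 kg, loose on rubber feet; origin at the centre of its underside, x to its back, y to its left, z up; its back points away from the robot within about 0.25 rad, its catch is at the front. Walls 4 mm. A small eraser (13 mm high) and a binder clip (16 mm) lie loose on its floor near the middle
- base_rim (a point): middle of the base tray's open top, 50 mm above its underside, same axes. With the toes hooked in, the supply tray's back lower edge rests on the back rim, 60 mm behind this point, and the tray swings down about it. Both trays being equally wide, the tilted tray's back edge rides on the side rims as it slides back
- slot_left (a point): middle of the left slot at the inner face of the base tray's back wall (4 mm thick there): 24 mm wide, 17 mm high, 28 to 45 mm above the base's underside, closed above by a 5 mm bridge up to the rim, so a toe goes in only from inside the tray, backward, under the bridge. Seated, the toe's tip is 9 mm behind this point; its stem then has 1.5 mm to the wall
- slot_right (a point): the same on the right, 100 mm from the left one
- socket_left (a point): middle of the mouth of the left front socket, at rim height: a square hole 15 mm wide and 18 mm deep in the base tray's front corner
- socket_right (a point): the same on the right, 120 mm from the left one
- catch (a joint): the base tray's front catch: a black sprung tab 30 mm wide before its front wall, hinged low, top 74 mm high. 0 = rest, upright; opens outward to 0.3 rad. The lip coming down pushes its sloping hook out about 0.1 rad; it springs back over the lip when the tray is fully down. The tray's weight is not enough: push about 10 N on the front rim, or on the held bar; on the loose bar's top about 25 N
- staple_box_mid (a point): centre of the cardboard box of staples, 37 x 62 x 31 mm, 0.16 kg, lying loose in the back half of the supply tray
- clips_box_mid (a point): centre of the flat cardboard box of paper clips, 53 x 75 x 21 mm, 0.08 kg, lying loose in the front half of the supply tray
- dispenser: tape dispenser, 36 x 167 x 78 mm, on the counter behind and left of the trays; leave alone
- stapler: long black stapler, 60 x 274 x 79 mm, on the counter behind the trays; leave alone
- stamp: wooden rubber stamp, 28 x 58 x 73 mm, standing at the front right of the counter; leave alone
- marker: black marker pen, 16 x 125 x 18 mm, lying at the front right of the counter; leave alone
- inkpad: dark flat ink pad tin, 66 x 98 x 16 mm, at the front right of the counter; leave alone
- shears: scissors with red handles, 199 mm long, at the far right of the counter's front; leave alone
There are look-alikes about, which are no part of the job. What is shaped like the part that bears clips_box_mid but turquoise is not meant.

How it is judged:
On the way, in this order (a step that is already met when the one before it is completed fails the run):
1. the supply tray is lifted clear of the counter (height (world z) of tray_centre above 0.04 m), for 0.2 s.
2. both back toes are in the slots, under the bridge, with the front still up (x of each of toe_left, toe_right in the frame of base_tray above 0.058 m and z of each of toe_left, toe_right in the frame of base_tray below 0.044 m and angle between the z axis of tray_centre and the z axis of base_rim, either way round above 0.04 rad), for 0.1 s.
At the end, for the whole second after the job is handed in: Supply tray level (0.02 rad) and within 4 mm of its seat on the base, both toes under the bridge, lugs in their sockets, catch within 0.03 rad of rest; both boxes inside the supply tray; base tray flat, at rest, under 40 mm from where it stood; bystanders moved under 20 mm (distance between tray_centre and base_rim below 0.004 m and angle between the z axis of tray_centre and the z axis of base_rim, either way round below 0.02 rad and x of each of toe_left, toe_right in the frame of base_tray above 0.06 m and z of each of lug_left, lug_right in the frame of base_tray below 0.039 m and value of joint catch below 0.03 rad and distance of base_tray from where it was at the start of the episode below 0.04 m and height (world z) of base_tray below 0.004 m and angle between base_tray's own z axis and vertical below 0.03 rad and x of staple_box_mid in the frame of tray_centre between -0.058 and 0.058 m and y of staple_box_mid in the frame of tray_centre between -0.073 and 0.073 m and z of staple_box_mid in the frame of tray_centre between 0 and 0.06 m and x of clips_box_mid in the frame of tray_centre between -0.058 and 0.058 m and y of clips_box_mid in the frame of tray_centre between -0.073 and 0.073 m and z of clips_box_mid in the frame of tray_centre between 0 and 0.06 m and linear speed of base_tray below 0.01 m/s); the robot touches nothing.
It fails at once if a bystander is pushed about (20 mm) (distance of any of dispenser, stapler, stamp, marker, inkpad, shears from where it was at the start of the episode above 0.02 m).
It fails at once if the trays are forced together (over 60 N) (contact force between supply_tray and base_tray above 60 N).
It also fails if it takes over 43 s, if anything falls off the work surface, if the arm or the gripper's body presses on something with over 40 N, if the wrist force passes 120 N, or if a joint passes its speed limit or range.

## Working session

There is one attempt and no reset: what is moved stays moved. The work goes in short steps, Python scripts to look and compute and a tool call to move; the robot and the scene stay as the last step left them, time stands still between calls to the robot, and variables do not carry over. Pictures are saved under pics/ and viewed, and the job is handed in when it is done.

Besides the shell and the picture viewer there is one more tool, called as name([rows], argument=value, ...), one row to a line, values as JSON. jog_arm: Moves the arm, as the interface text tells. Its arguments: {"type":"object","properties":{"steps":{"type":"array"},"force":{"type":"number"}},"required":["steps"]}

```bash
ls; mkdir -p pics; python3 - <<'E'
from plant import robot
import cv2
s=robot.read_state();print(s)
for n in("scene","top"):
    c=robot.read_camera(n);cv2.imwrite(f"pics/{n}0.png",c["image"][:,:,::-1]);print(c["mtx"],c["extrinsics"])
E
```

```text
pics
{'t': 0.0, 'q': array([ 1.02262357e+00,  1.31171395e-01,  1.48927308e+00, -2.70769735e-05,
        1.52301611e+00, -8.54197920e-02]), 'dq': array([ 0.00034147, -0.00096629,  0.00152823,  0.00117707,  0.00061343,
       -0.00011283]), 'joint_torque': array([ 3.75452203e-06, -5.59862101e+01, -4.91750264e+01,  7.69929565e-02,
        3.55582440e-02, -2.10475346e-04]), 'tool_pos': array([0.26755892, 0.53642397, 0.23158474]), 'orientation': array([-7.20292452e-01, -3.05733232e+00,  2.80086587e-03]), 'force': array([ 0.01719103, -0.44782594, -0.03322077]), 'wrist_torque': array([-2.57711482e-02,  3.50035930e-02,  6.58274647e-05]), 'opening': 0.09279352844436232}
[[608.2404643    0.         329.58311653]
 [  0.         608.2404643  246.23869435]
 [  0.           0.           1.        ]] [[ 0.91296022 -0.20198464  0.3545502  -0.01687348]
 [-0.40804311 -0.44741532  0.79581427 -1.45860304]
 [-0.00211107 -0.87121854 -0.49089083  0.87737119]
 [ 0.          0.          0.          1.        ]]
[[519.66714642   0.         326.66681779]
 [  0.         519.66714642 231.96672548]
 [  0.           0.           1.        ]] [[ 0.00863906 -0.98836171  0.1518766   0.3808917 ]
 [-0.99994184 -0.00951938 -0.00507012 -0.14375367]
 [ 0.00645689 -0.15182397 -0.98838646  1.4762714 ]
 [ 0.          0.          0.          1.        ]]
```

View pics/scene0.png

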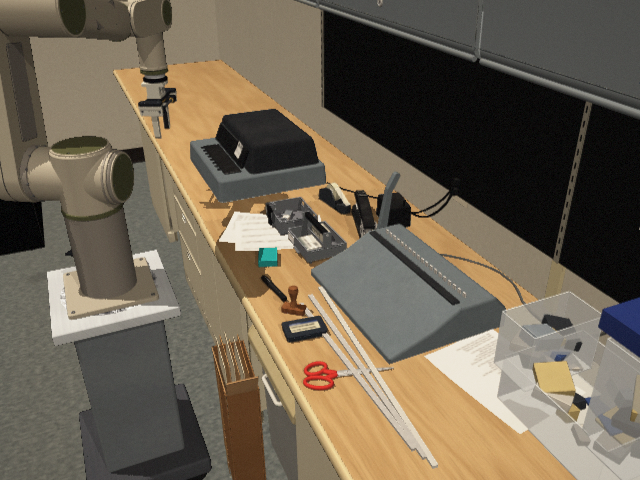

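View pics/top0.png

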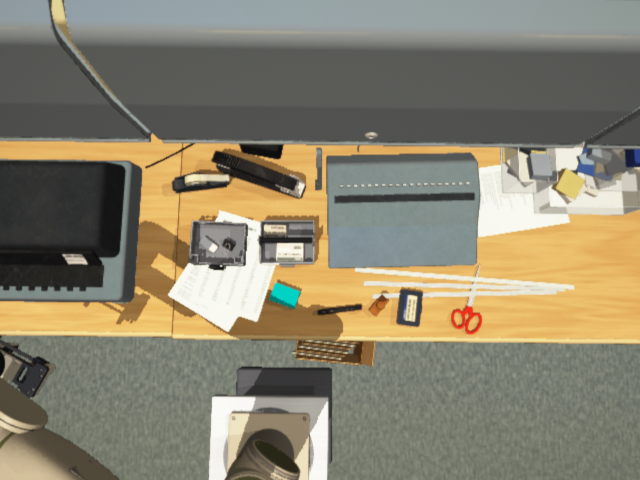

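```bash
python3 - <<'E'
import cv2
a=cv2.imread("pics/top0.png");cv2.imwrite("pics/top0c.png",cv2.resize(a[195:295,170:330],None,fx=5,fy=5,interpolation=cv2.INTER_CUBIC))
a=cv2.imread("pics/scene0.png");cv2.imwrite("pics/scene0c.png",cv2.resize(a[180:280,220:360],None,fx=5.7,fy=5.7,interpolation=cv2.INTER_CUBIC))
E
```

```text
(no output)
```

View pics/top0c.png

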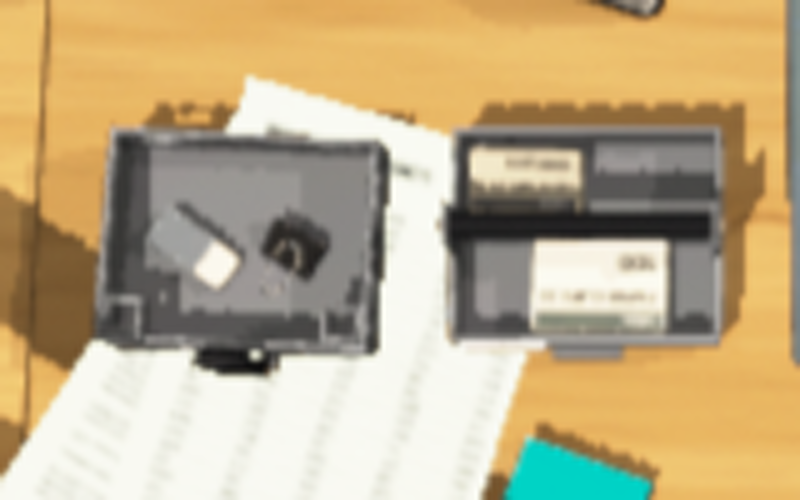

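View pics/scene0c.png

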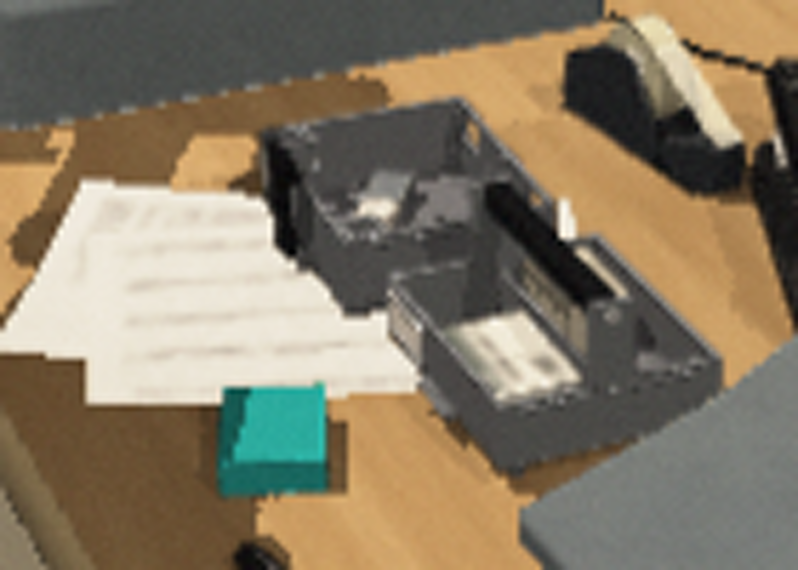

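```bash
cat > h.py <<'E'
import numpy as np, cv2
from scipy.optimize import least_squares
from scipy.spatial.transform import Rotation as R
np.set_printoptions(precision=4,suppress=True)
def proj(K,T,P):
    Ti=np.linalg.inv(T);p=np.atleast_2d(P)@Ti[:3,:3].T+Ti[:3,3];return p[:,:2]/p[:,2:]*[K[0,0],K[1,1]]+K[:2,2]
def fit(K,T,local,pix,z,x0):
    local=np.array(local,float);pix=np.array(pix,float)
    def W(p):
        c,s=np.cos(p[2]),np.sin(p[2]);q=local.copy();q[:,0]=c*local[:,0]-s*local[:,1]+p[0];q[:,1]=s*local[:,0]+c*local[:,1]+p[1];q[:,2]+=z;return q
    r=least_squares(lambda p:(proj(K,T,W(p))-pix).ravel(),x0);return r.x,r.fun.reshape(-1,2)
def wristT(s,c):
    T=np.eye(4);T[:3,:3]=R.from_rotvec(s["orientation"]).as_matrix();T[:3,3]=s["tool_pos"];return T@c["tool_from_camera"]
rect=[[.06,.075,0],[.06,-.075,0],[-.06,-.075,0],[-.06,.075,0]]
E
python3 - <<'E'
from h import *
K=np.array([[519.66714642,0,326.66681779],[0,519.66714642,231.96672548],[0,0,1]])
T=np.array([[0.00863906,-0.98836171,0.1518766,0.3808917],[-0.99994184,-0.00951938,-0.00507012,-0.14375367],[0.00645689,-0.15182397,-0.98838646,1.4762714],[0,0,0,1]])
f=lambda a:np.array(a)/5+[169.6,194.6]
print(fit(K,T,rect,f([(455,128),(720,128),(720,343),(453,343)]),.05,[.5,0,0]))
print(fit(K,T,rect,f([(112,130),(387,145),(377,352),(97,345)]),.05,[.5,.2,0]))
from plant import robot
s=robot.read_state();print(R.from_rotvec(s["orientation"]).as_matrix())
c=robot.read_camera("wrist");print(c["tool_from_camera"],c["mtx"])
# supply bar ends check z=.086
E
```

```text
(array([ 0.5721, -0.0416,  0.0118]), array([[-0.3588,  0.0604],
       [ 0.5253, -0.0476],
       [ 0.5041, -0.0845],
       [-0.6671,  0.0558]]))
(array([ 0.5661,  0.1483, -0.025 ]), array([[ 0.7153,  0.1609],
       [-0.3755, -0.9904],
       [-0.8689,  0.6474],
       [ 0.5328,  0.1808]]))
[[-0.8948  0.4465 -0.0009]
 [ 0.4465  0.8948 -0.0014]
 [ 0.0001 -0.0017 -1.    ]]
[[ 0.0004 -0.9652 -0.2616  0.0729]
 [ 1.      0.0004  0.0002  0.0001]
 [-0.0001 -0.2616  0.9652 -0.1521]
 [ 0.      0.      0.      1.    ]] [[381.5873   0.     315.2773]
 [  0.     381.5873 233.0162]
 [  0.       0.       1.    ]]
```

```bash
cat >> h.py <<'E'
def Rt(yaw,pitch=0):
    # tool for tray yaw/pitch: tool x=tray y, tool y=tray x, tool z=-tray z
    return R.from_euler('zy',[yaw,pitch]).as_matrix()@np.array([[0,1,0],[1,0,0],[0,0,-1.]])
def row(s,p,Rm):
    R0=R.from_rotvec(s["orientation"]).as_matrix()
    return np.r_[R0.T@(np.array(p)-s["tool_pos"]),R.from_matrix(R0.T@Rm).as_rotvec()]
E
python3 - <<'E'
from h import *
from plant import robot
s=robot.read_state()
print(row(s,[.40,.30,.30],Rt(0)));print(row(s,[.30,.30,.30],Rt(0)))
E
```

```text
[-0.224  -0.1526 -0.068  -0.0014  0.0007  1.108 ]
[-0.1345 -0.1973 -0.0679 -0.0014  0.0007  1.108 ]
```

jog_arm([
  [0,-0.1345,-0.197,-0.068,0,0,1.108],
  [0,-0.1345,-0.197,-0.068,0,0,1.108],
  [0,-0.1345,-0.197,-0.068,0,0,1.108],
  [0,-0.1345,-0.197,-0.068,0,0,1.108],
  [0,-0.1345,-0.197,-0.068,0,0,1.108],
])

```text
t: 0.78
tool_pos: [0.3013, 0.2978, 0.3021]
orientation: [2.035, 2.391, 0.004]
force: [-0.5, 0.8, 0.1]
opening: 0.0934
```

```bash
python3 - <<'E'
from h import *
from plant import robot
s=robot.read_state();print(s['tool_pos'])
print(row(s,[.569,.05,.24],Rt(0)))
E
```

```text
[0.3013 0.2978 0.3021]
[-0.2873  0.2246  0.0627  0.0029 -0.0003  0.1601]
```

jog_arm([
  [0,-0.287,0.225,0.063,0.003,0,0.16],
  [0,-0.287,0.225,0.063,0.003,0,0.16],
  [0,-0.287,0.225,0.063,0.003,0,0.16],
  [0,-0.287,0.225,0.063,0.003,0,0.16],
  [0,-0.287,0.225,0.063,0.003,0,0.16],
])

```text
t: 1.4
tool_pos: [0.5273, 0.0889, 0.249]
orientation: [-2.221, -2.221, -0.001]
force: [0.9, 1.1, 0.1]
opening: 0.0931
```

jog_arm([
  [0,0,0,0,0,0,0],
  [0,0,0,0,0,0,0],
])

```text
t: 1.65
tool_pos: [0.5269, 0.0888, 0.2485]
orientation: [-2.222, -2.219, 0.001]
force: [-0.7, 0.8, -0.4]
opening: 0.0929
```

```bash
python3 - <<'E'
from h import *
from plant import robot
import pickle
s=robot.read_state();c=robot.read_camera("wrist");print(s['tool_pos'],s['orientation'])
pickle.dump((s,c),open("w1.pkl","wb"));cv2.imwrite("pics/w1.png",c["image"][:,:,::-1])
E
```

```text
[0.5269 0.0888 0.2485] [-2.2215 -2.2191  0.0005]
```

View pics/w1.png

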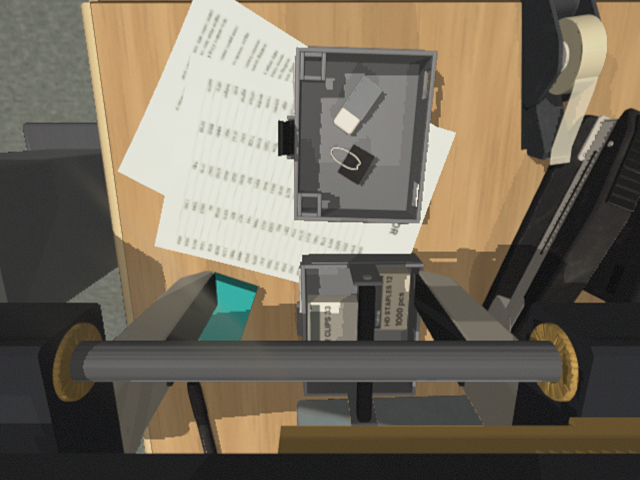

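```bash
python3 - <<'E'
import cv2
a=cv2.imread("pics/w1.png");cv2.imwrite("pics/w1c.png",cv2.resize(a[35:235,270:450],None,fx=3,fy=3,interpolation=cv2.INTER_CUBIC))
E
```

```text
(no output)
```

View pics/w1c.png

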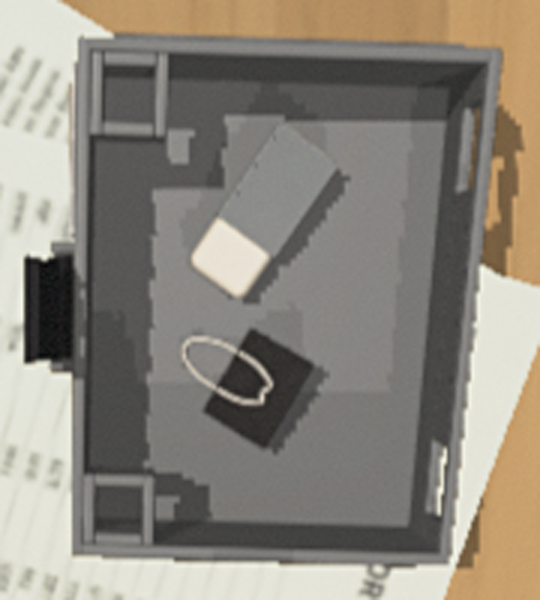

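jog_arm([
  [0,-0.165,0.045,-0.04,0,0,0],
  [0,-0.165,0.045,-0.04,0,0,0],
  [0,-0.165,0.045,-0.04,0,0,0],
  [0,-0.165,0.045,-0.04,0,0,0],
  [0,-0.165,0.045,-0.04,0,0,0],
])

```text
t: 2.33
tool_pos: [0.5716, -0.074, 0.2893]
orientation: [-2.219, -2.222, -0.002]
force: [0.7, 1.1, -0.2]
opening: 0.093
```

```bash
python3 - <<'E'
from h import *
from plant import robot
import pickle
s=robot.read_state();c=robot.read_camera("wrist");print(s['tool_pos'],s['orientation'],s['dq'])
pickle.dump((s,c),open("w2.pkl","wb"));cv2.imwrite("pics/w2.png",c["image"][:,:,::-1])
E
```

```text
[ 0.5716 -0.074   0.2893] [-2.2194 -2.2224 -0.0019] [ 0.0156  0.0005  0.0137 -0.0021 -0.0005 -0.0036]
```

View pics/w2.png

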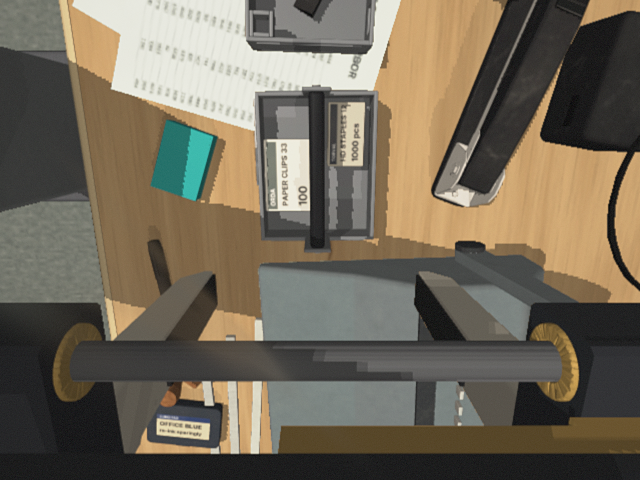

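```bash
python3 - <<'E'
import cv2
from h import *
import pickle
a=cv2.imread("pics/w2.png");cv2.imwrite("pics/w2c.png",cv2.resize(a[80:260,240:400],None,fx=3.3,fy=3.3,interpolation=cv2.INTER_CUBIC))
s,c=pickle.load(open("w1.pkl","rb"))
pix=np.array([(500,48),(447,560),(75,553),(80,40)])/3+[269.7,34.7]
print(fit(c["mtx"],wristT(s,c),rect,pix,.05,[.56,.15,0]))
E
```

```text
(array([ 0.5676,  0.1528, -0.024 ]), array([[ 0.9695, -0.5852],
       [ 1.7379,  1.7416],
       [-1.2413,  1.1859],
       [-1.4079, -1.5312]]))
```

View pics/w2c.png

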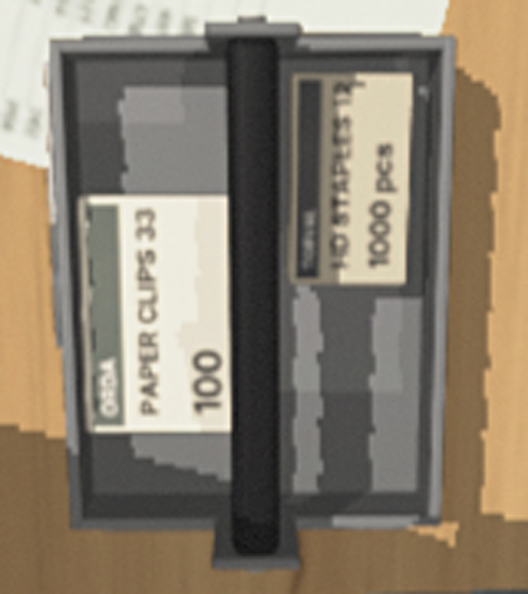

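```bash
python3 - <<'E'
from h import *
import pickle
from scipy.optimize import least_squares
def fz(s,c,pix,x0,zs=(.05,)):
    K=c["mtx"];T=wristT(s,c)
    for z in (.05,.046,.042): 
        p,r=fit(K,T,rect,pix,z,x0);print(z,p,np.abs(r).max())
s,c=pickle.load(open("w1.pkl","rb"))
fz(s,c,np.array([(500,48),(447,560),(75,553),(80,40)])/3+[269.7,34.7],[.56,.15,0])
s,c=pickle.load(open("w2.pkl","rb"))
pix=np.array([(455,38),(438,522),(70,528),(50,40)])/3.3+[239.7,79.7]
fz(s,c,pix,[.57,-.04,0])
# bar centreline
K=c["mtx"];T=wristT(s,c)
print(fit(K,T,[[0,.071,0],[0,-.071,0]],np.array([(252,40),(254,552)])/3.3+[239.7,79.7],.094,[.57,-.04,0]))
E
```

```text
0.05 [ 0.5676  0.1528 -0.024 ] 1.7416006051534794
0.046 [ 0.5681  0.153  -0.024 ] 1.1168786686820908
0.042 [ 0.5685  0.1531 -0.0241] 0.9900416375954677
0.05 [ 0.5726 -0.0396  0.0079] 1.6833441500151025
0.046 [ 0.5726 -0.0398  0.0079] 0.8469575867294168
0.042 [ 0.5726 -0.04    0.0079] 1.09405523575046
(array([ 0.5723, -0.0396,  0.0064]), array([[-0.0067, -1.3816],
       [ 0.0084,  1.7107]]))
```

```bash
python3 - <<'E'
from h import *
from plant import robot
s=robot.read_state()
print(row(s,[.5724,-.0398,.15],Rt(.007)))
E
```

```text
[ 0.0337  0.001   0.1391 -0.0001 -0.0014 -0.0049]
```

jog_arm([
  [0,0.0337,0.001,0.05,0,-0.0014,-0.005],
  [0,0.0337,0.001,0.139,0,-0.0014,-0.005],
  [0,0.0337,0.001,0.139,0,-0.0014,-0.005],
  [0,0.0337,0.001,0.139,0,-0.0014,-0.005],
])

```text
t: 2.88
tool_pos: [0.5698, -0.0376, 0.1471]
orientation: [-2.207, -2.228, 0.005]
force: [-0.2, -0.2, 0.2]
opening: 0.0929
```

```bash
python3 - <<'E'
from h import *
from plant import robot
s=robot.read_state();c=robot.read_camera("wrist");print(s['tool_pos'],s['orientation'])
print(row(s,[.5724,-.0398,.081],Rt(.007)))
cv2.imwrite("pics/w3.png",c["image"][:,:,::-1])
E
```

```text
[ 0.5698 -0.0376  0.1471] [-2.2072 -2.2285  0.0053]
[-0.0023  0.0029  0.0661 -0.006  -0.0012  0.0026]
```

View pics/w3.png

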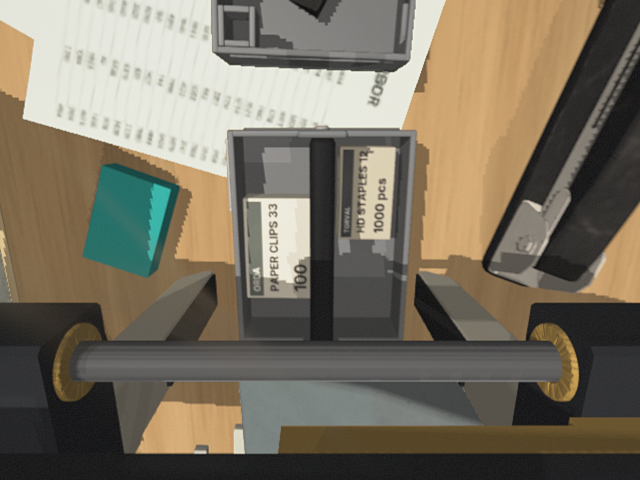

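The supply tray is the one with the black bar (cols 310–333), and the white PAPER CLIPS and STAPLES boxes are in it. The turquoise box at (130,220) is the look-alike. The bar runs between the open jaws, so I'm lowering to grip it.

jog_arm([
  [0,-0.002,0.003,0.05,-0.006,0,0.003],
  [0,-0.002,0.003,0.066,-0.006,0,0.003],
  [0,-0.002,0.003,0.066,-0.006,0,0.003],
  [0,-0.002,0.003,0.066,-0.006,0,0.003],
])

```text
t: 3.42
tool_pos: [0.5758, -0.0402, 0.0861]
orientation: [2.211, 2.225, 0.008]
force: [-0.7, -0.0, 0.7]
opening: 0.093
```

jog_arm([
  [0.7,0,0,0,0,0,0],
  [0.9,0,0,0,0,0,0],
  [1,0,0,0,0,0,0],
  [1,0,0,0,0,0,0],
  [1,0,0,0,0,0,0],
], force=40)

```text
t: 4.05
tool_pos: [0.5757, -0.0402, 0.0859]
orientation: [2.211, 2.225, 0.008]
force: [0.0, -0.1, 0.3]
opening: 0.0476
```

```bash
python3 - <<'E'
from h import *
from plant import robot
s=robot.read_state();print(s['t'],s['tool_pos'],s['orientation'],s['force'],s['wrist_torque'],s['opening'])
print(row(s,[.5724,-.0398,.081],Rt(.007)))
E
```

```text
4.05 [ 0.5757 -0.0402  0.0859] [2.2113 2.225  0.0076] [ 0.024  -0.1114  0.335 ] [-0.0218  0.0398  0.0094] 0.047635590450202915
[ 0.0005 -0.0033  0.0049  0.0067 -0.0001 -0.0008]
```

jog_arm([
  [0.5,0,-0.003,0.005,0.007,0,0],
  [0.5,0,-0.003,0.006,0.007,0,0],
  [1,0,-0.003,0.006,0.007,0,0],
  [1,0,-0.003,0.006,0.007,0,0],
  [1,0,-0.003,0.006,0.007,0,0],
])

```text
t: 4.68
tool_pos: [0.5729, -0.0403, 0.0801]
orientation: [2.214, 2.228, 0.0]
force: [0.2, -0.2, 0.4]
opening: 0.021
```

jog_arm([
  [1,0,0,0,0,0,0],
  [1,0,0,0,0,0,0],
  [1,0,0,0,0,0,0],
  [1,0,0,0,0,0,0],
  [1,0,0,0,0,0,0],
])

```text
t: 5.3
tool_pos: [0.5729, -0.0403, 0.0801]
orientation: [-2.215, -2.228, -0.0]
force: [0.1, -0.4, 0.7]
opening: 0.0134
```

```bash
python3 - <<'E'
from h import *
from plant import robot
s=robot.read_state();print(s['t'],s['tool_pos'],s['orientation'],s['force'],s['wrist_torque'],s['opening'])
E
```

```text
5.3 [ 0.5729 -0.0403  0.0801] [-2.2145 -2.2283 -0.0001] [ 0.0995 -0.4115  0.6592] [-0.0553  0.1413 -0.0051] 0.013434709232182228
```

jog_arm([
  [1,0,0,-0.02,0,0,0],
  [1,0,0,-0.06,0,0,0],
  [1,0,0,-0.1,0,0,0],
  [1,0,0,-0.12,0,0,0],
  [1,0,0,-0.12,0,0,0],
])

```text
t: 5.92
tool_pos: [0.5739, -0.0404, 0.2019]
orientation: [2.213, 2.226, 0.003]
force: [0.5, -0.0, -6.9]
opening: 0.0132
```

jog_arm([
  [1,0,0,0,0,0,0],
])

```text
t: 6.05
tool_pos: [0.5727, -0.0403, 0.1997]
orientation: [-2.215, -2.228, 0.0]
force: [0.3, 0.1, -7.0]
opening: 0.0137
```

```bash
python3 - <<'E'
from h import *
from plant import robot
import pickle
s=robot.read_state();c=robot.read_camera("wrist");print(s['t'],s['tool_pos'],s['orientation'],s['force'],s['wrist_torque'],s['opening'])
pickle.dump((s,c),open("w4.pkl","wb"))
cv2.imwrite("pics/w4.png",c["image"][:,:,::-1])
c=robot.read_camera("scene")
cv2.imwrite("pics/s4.png",cv2.resize(c["image"][140:300,200:380,::-1],None,fx=4,fy=3.75,interpolation=cv2.INTER_CUBIC))
E
```

```text
6.05 [ 0.5727 -0.0403  0.1997] [-2.2146 -2.2281  0.0001] [ 0.331   0.0601 -6.9777] [-0.1254  0.1319 -0.0157] 0.01374661412943323
```

View pics/w4.png

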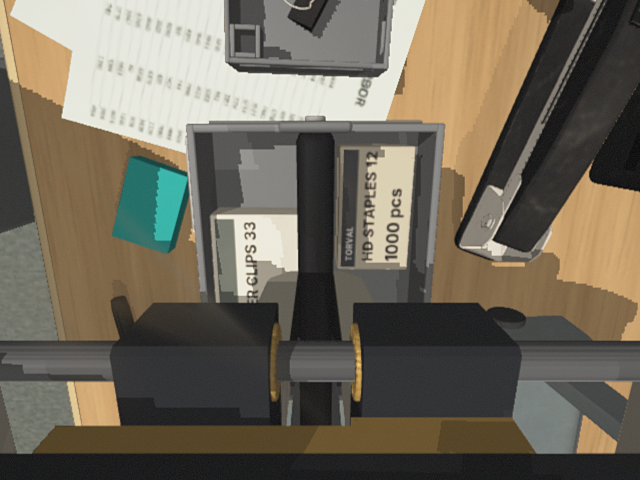

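View pics/s4.png

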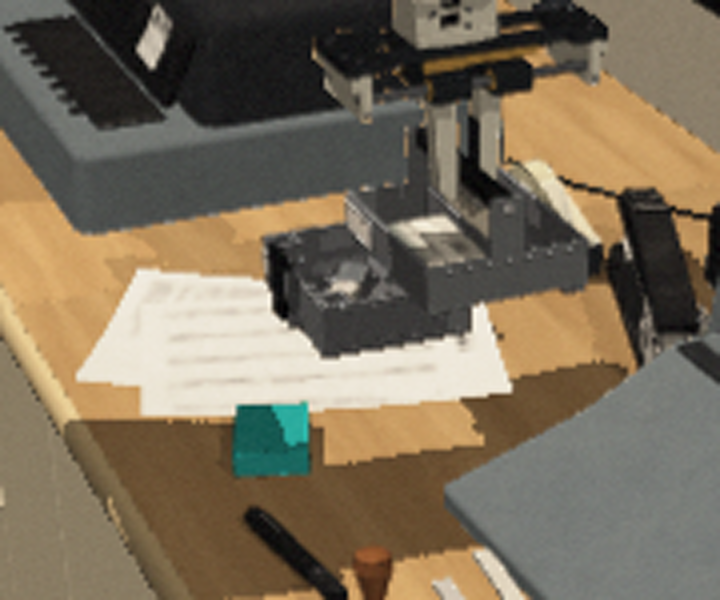

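```bash
python3 - <<'E'
from h import *
import pickle
s,c=pickle.load(open("w4.pkl","rb"));K=c["mtx"];T=c["tool_from_camera"]
pix=np.array([(443.5,123.5),(187,125.5)])
for z in(.026,.030,.034):
  r=least_squares(lambda p:(proj(K,T,[[.075+p[0],.06+p[1],z],[.075+p[0],-.06+p[1],z]])-pix).ravel(),[0,0]);print(z,r.x,r.fun)
# base in this view: right-rim corners BR, FR
print(proj(K,wristT(s,c),[[.0,0,0]]))
a=c["image"][:,:,::-1]
cv2.imwrite("pics/w4c.png",cv2.resize(a[0:140,170:460],None,fx=2.7,fy=2.7,interpolation=cv2.INTER_CUBIC))
E
```

```text
0.026 [-0.0003 -0.0004] [ 5.3364  1.5265 -5.3285 -0.5881]
0.03 [-0.0001 -0.0004] [ 2.4227  1.2647 -2.4192 -0.8476]
0.034 [ 0.     -0.0004] [-0.3676  1.0246  0.367  -1.0855]
[[-314.7181  162.4355]]
```

View pics/w4c.png

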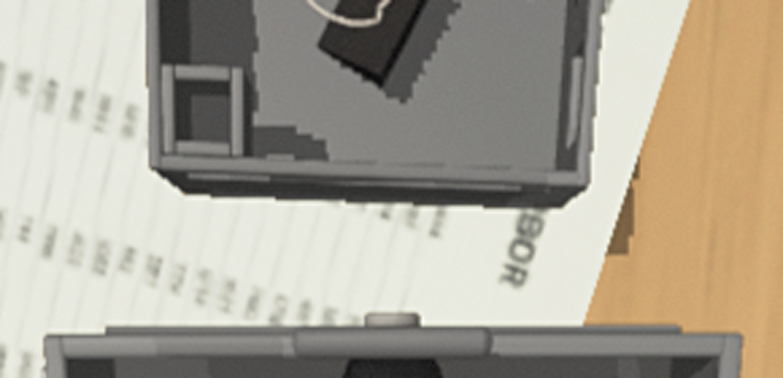

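```bash
python3 - <<'E'
from h import *
import pickle
s,c=pickle.load(open("w4.pkl","rb"));K=c["mtx"];T=wristT(s,c)
pix=np.array([(588,176),(151,165)])/2.7+[169.7,-.3]
for z in (.05,.046): print(fit(K,T,rect[1:3],pix,z,[.56,.15,0]))
print(row(s,[.55,.145,.22],Rt(-.02)))
E
```

```text
(array([ 0.5666,  0.1545, -0.0165]), array([[ 1.1246,  0.0761],
       [-1.1208,  0.0404]]))
(array([ 0.5665,  0.1551, -0.0166]), array([[ 0.0523,  0.0035],
       [-0.0521,  0.0018]]))
[ 0.1854 -0.0216 -0.0203 -0.0001 -0.      0.0261]
```

```bash
cat >> h.py <<'E'
TL=.0661
def tcp(base,th,s,h,dy=0,xe=None):
    """base=(x,y,yaw); back edge at base x .06-s, z .05+h"""
    x,y,yaw=base
    Rb=R.from_euler('z',yaw).as_matrix();Ry=R.from_euler('y',th).as_matrix()
    e=np.array([.06-s,dy,.05+h]);p=e+Ry@np.array([-.06,0,TL])
    return Rb@p+np.array([x,y,0]),Rt(yaw,th)
E
python3 - <<'E'
from h import *
from plant import robot
s=robot.read_state()
p,Rm=tcp((.5675,.153,-.022),.25,.014,.04);print(p);print(row(s,p,Rm))
E
```

```text
[0.5717 0.1529 0.1689]
[ 0.1932  0.0001  0.0309  0.2499 -0.002   0.028 ]
```

jog_arm([
  [1,0.03,0,0,0,0,0.028],
  [1,0.08,0,0,0.05,0,0.028],
  [1,0.13,0,0,0.1,0,0.028],
  [1,0.17,0,0,0.16,0,0.028],
  [1,0.193,0,0,0.22,0,0.028],
])

```text
t: 6.78
tool_pos: [0.5709, 0.1549, 0.1983]
orientation: [-2.125, -2.082, 0.237]
force: [0.5, 0.2, -4.6]
opening: 0.0139
```

```bash
python3 - <<'E'
from h import *
from plant import robot
s=robot.read_state()
p,Rm=tcp((.5675,.153,-.022),.25,.014,.03);print(s['tool_pos'],p);print(row(s,p,Rm))
E
```

```text
[0.5709 0.1549 0.1983] [0.5717 0.1529 0.1589]
[-0.0019  0.0096  0.0382  0.0264 -0.0019  0.0021]
```

jog_arm([
  [1,-0.002,0.0096,0.02,0.026,-0.002,0.002],
  [1,-0.002,0.0096,0.038,0.026,-0.002,0.002],
  [1,-0.002,0.0096,0.038,0.026,-0.002,0.002],
  [1,-0.002,0.0096,0.038,0.026,-0.002,0.002],
])

```text
t: 7.28
tool_pos: [0.5717, 0.1525, 0.1596]
orientation: [-2.113, -2.067, 0.264]
force: [-0.1, 0.2, -5.3]
opening: 0.0138
```

```bash
python3 - <<'E'
from h import *
from plant import robot
import pickle
s=robot.read_state();c=robot.read_camera("wrist");print(s['t'],s['tool_pos'],s['force'],s['wrist_torque'],s['opening'])
p,Rm=tcp((.5675,.153,-.022),.25,.014,.03);print(row(s,p,Rm))
pickle.dump((s,c),open("w5.pkl","wb"))
cv2.imwrite("pics/w5.png",c["image"][:,:,::-1])
c=robot.read_camera("scene");pickle.dump(c,open("s5.pkl","wb"))
cv2.imwrite("pics/s5.png",cv2.resize(c["image"][160:270,230:370,::-1],None,fx=5.4,fy=5.4,interpolation=cv2.INTER_CUBIC))
c=robot.read_camera("top");pickle.dump(c,open("t5.pkl","wb"))
cv2.imwrite("pics/t5.png",cv2.resize(c["image"][185:285,160:320,::-1],None,fx=5,fy=5,interpolation=cv2.INTER_CUBIC))
E
```

```text
7.275 [0.5717 0.1525 0.1596] [-0.1112  0.242  -5.2519] [-0.0696 -0.3441 -0.0153] 0.013802926036392058
[ 0.0004  0.0002  0.0007  0.0011 -0.     -0.0003]
```

View pics/w5.png

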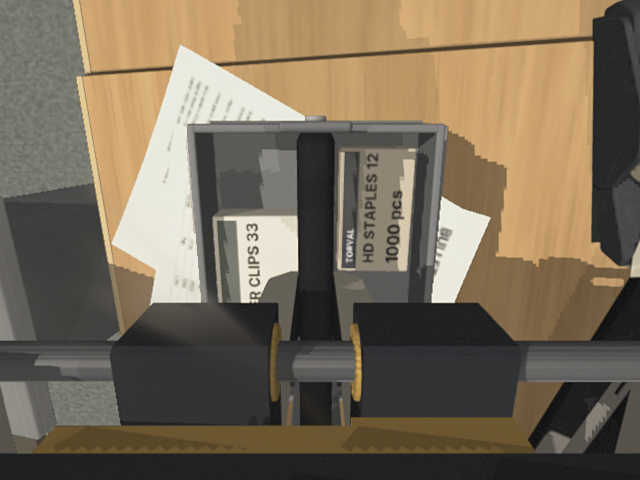

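View pics/s5.png

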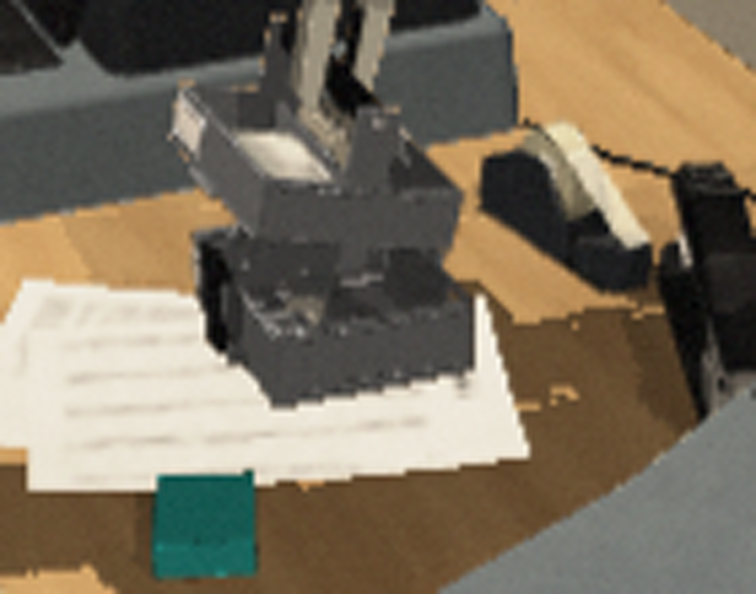

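View pics/t5.png

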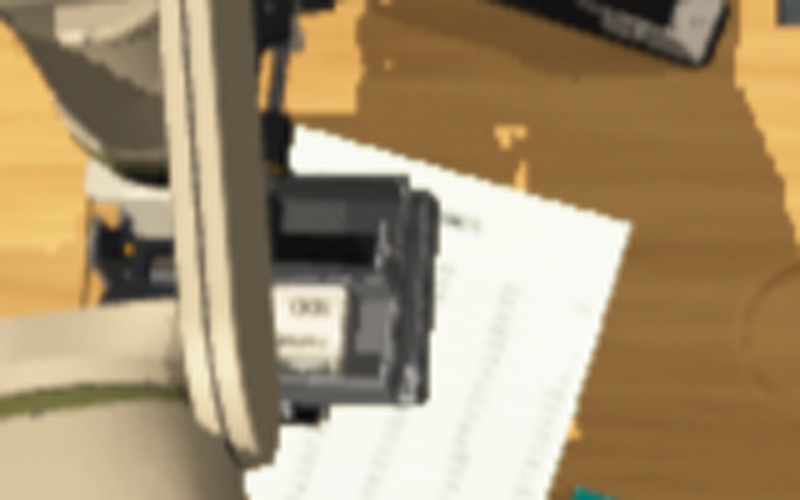

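```bash
python3 - <<'E'
from h import *
import pickle
s,_=pickle.load(open("w5.pkl","rb"))
R0=R.from_rotvec(s["orientation"]).as_matrix();Tp=s["tool_pos"]
def tr(l): # tray local -> world
    l=np.array(l);return Tp+R0@np.array([l[1],l[0],TL-l[2]])
top=pickle.load(open("t5.pkl","rb"));sc=pickle.load(open("s5.pkl","rb"))
pts=[tr([.06,-.075,.036]),tr([-.06,-.075,.036])]
ft=lambda p:(p-[159.6,184.6])*5
fs=lambda p:(p-[229.6,159.6])*5.4
ptL=[tr([-.06,.075,.036]),tr([-.06,-.075,0]),tr([.06,-.075,0])]
print("tray top BR,FR",ft(proj(top["mtx"],top["extrinsics"],pts)))
print("tray scene BR FR FL FRbot BRbot",fs(proj(sc["mtx"],sc["extrinsics"],pts+ptL)))
for b in((.5675,.153,-.022),(.566,.148,-.025)):
    Rb=R.from_euler('z',b[2]).as_matrix();w=[Rb@np.array(l)+[b[0],b[1],0] for l in ([.06,-.075,.05],[-.06,-.075,.05],[-.06,.075,.05],[-.06,-.075,0.],[.06,-.075,0])]
    print(b,"top",ft(proj(top["mtx"],top["extrinsics"],w[:2])),"scene",fs(proj(sc["mtx"],sc["extrinsics"],w)))
a=top["image"][:,:,::-1];cv2.imwrite("pics/t5c.png",cv2.resize(a[205:275,205:255],None,fx=10,fy=8.5,interpolation=cv2.INTER_CUBIC))
a=sc["image"][:,:,::-1];cv2.imwrite("pics/s5c.png",cv2.resize(a[170:240,255:325],None,fx=8.5,fy=8.5,interpolation=cv2.INTER_CUBIC))
E
```

```text
tray top BR,FR [[408.5479 175.2834]
 [386.7303 388.3565]]
tray scene BR FR FL FRbot BRbot [[463.2704 193.2809]
 [261.5499 178.5189]
 [178.0967  80.4495]
 [248.9414 240.1323]
 [449.4931 252.9822]]
(0.5675, 0.153, -0.022) top [[426.4193 187.1426]
 [414.5053 402.2833]] scene [[472.7359 298.0991]
 [271.1271 336.0234]
 [189.1516 229.2628]
 [274.901  415.5428]
 [473.7971 376.4036]]
(0.566, 0.148, -0.025) top [[435.6263 190.295 ]
 [423.1728 405.4901]] scene [[473.5096 302.393 ]
 [271.1818 340.2374]
 [189.7476 232.8404]
 [274.9642 419.8929]
 [474.5633 380.8388]]
```

View pics/t5c.png

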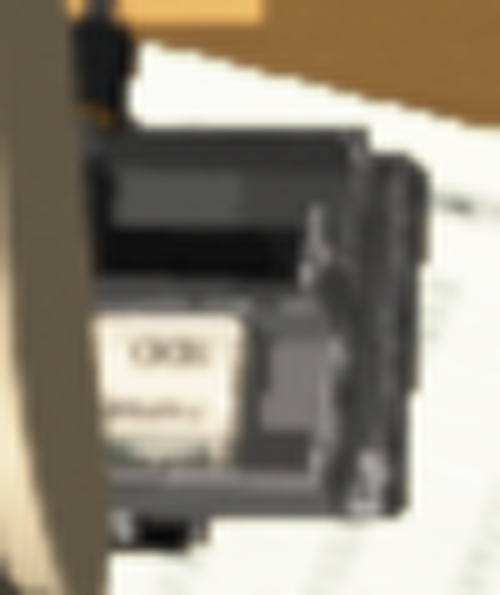

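View pics/s5c.png

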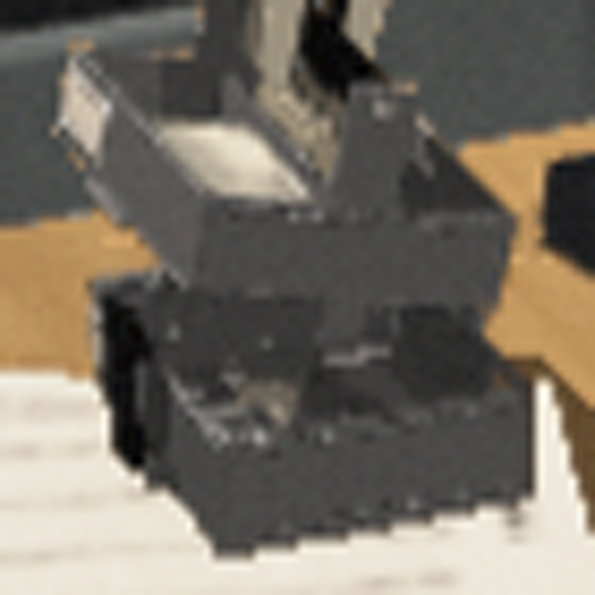

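```bash
python3 - <<'E'
from h import *
from plant import robot
s=robot.read_state()
for h in(.01,.004):
  p,Rm=tcp((.5675,.1525,-.022),.25,.013,h);print(row(s,p,Rm))
E
```

```text
[-0.0001  0.0056  0.0209  0.0028 -0.0004 -0.0001]
[-0.0001  0.0071  0.0267  0.0028 -0.0004 -0.0001]
```

jog_arm([
  [1,0,0.003,0.01,0.003,0,0],
  [1,0,0.0056,0.021,0.003,0,0],
  [1,0,0.0071,0.0267,0.003,0,0],
  [1,0,0.0071,0.0267,0.003,0,0],
])

```text
t: 7.92
tool_pos: [0.572, 0.1524, 0.1317]
orientation: [-2.111, -2.065, 0.268]
force: [0.0, 0.6, -5.4]
opening: 0.0135
```

```bash
python3 - <<'E'
from h import *
from plant import robot
import pickle
s=robot.read_state();print(s['t'],s['tool_pos'],s['force'],s['wrist_torque'],s['opening'])
for h in(.004,.002,0,-.002):
  p,Rm=tcp((.5675,.1525,-.022),.25,.013,h);print(row(s,p,Rm))
c=robot.read_camera("scene");pickle.dump(c,open("s6.pkl","wb"))
cv2.imwrite("pics/s6.png",cv2.resize(c["image"][170:240,255:325,::-1],None,fx=8.5,fy=8.5,interpolation=cv2.INTER_CUBIC))
E
```

```text
7.925 [0.572  0.1524 0.1317] [ 0.0331  0.6366 -5.373 ] [-0.0526 -0.3547 -0.0324] 0.013534988196306306
[ 0.      0.0004 -0.0013 -0.0023 -0.     -0.0002]
[ 0.      0.0009  0.0006 -0.0023 -0.     -0.0002]
[ 0.      0.0014  0.0026 -0.0023 -0.     -0.0002]
[ 0.      0.0019  0.0045 -0.0023 -0.     -0.0002]
```

View pics/s6.png

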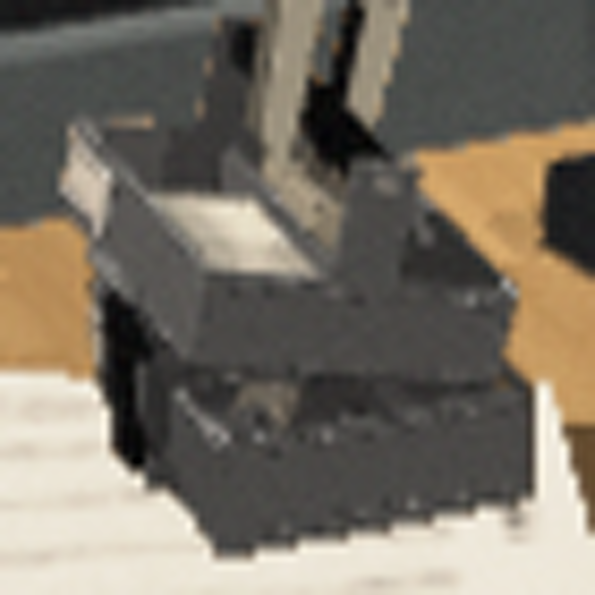

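jog_arm([
  [1,0,0.001,0.001,-0.002,0,0],
  [1,0,0.0013,0.0025,-0.002,0,0],
  [1,0,0.0013,0.0025,-0.002,0,0],
])

```text
t: 8.35
tool_pos: [0.573, 0.1525, 0.1297]
orientation: [-2.113, -2.067, 0.264]
force: [-0.3, 0.1, -7.0]
opening: 0.0136
```

```bash
cat > st.py <<'E'
from h import *
from plant import robot
import sys
s=robot.read_state();print(s['t'],s['tool_pos'],s['force'],s['wrist_torque'],s['opening'])
B=(.5675,.1525,-.022)
R0=R.from_rotvec(s["orientation"]).as_matrix();Rb=R.from_euler('z',B[2]).as_matrix()
def tr(l): return Rb.T@(s["tool_pos"]+R0@np.array([l[1],l[0],TL-l[2]])-[B[0],B[1],0])
print("edge in base",tr([.06,0,0]),"toeL",tr([.065,.05,-.0115]),"toeR",tr([.065,-.05,-.0115]),"lugL",tr([-.045,.06,-.014]),"pitch",np.arccos((R0[:,2]@[0,0,-1])))
E
python3 st.py
```

```text
8.35 [0.573  0.1525 0.1297] [-0.2544  0.1137 -7.0302] [-0.1115 -0.285   0.0085] 0.013580871930748247
edge in base [ 0.0474 -0.0003  0.0508] toeL [0.0494 0.0496 0.0382] toeR [ 0.0494 -0.0504  0.0387] lugL [-0.0579  0.0597  0.0628] pitch 0.24916821430926134
```

jog_arm([
  [1,0,0.003,-0.0007,0,0,0],
  [1,0,0.006,-0.0014,0,0,0],
  [1,0,0.0085,-0.002,0,0,0],
  [1,0,0.0085,-0.002,0,0,0],
])

```text
t: 8.85
tool_pos: [0.582, 0.1522, 0.1295]
orientation: [-2.113, -2.067, 0.264]
force: [-0.1, 0.9, -5.6]
opening: 0.0137
```

```bash
python3 st.py
```

```text
8.85 [0.582  0.1522 0.1295] [-0.0516  0.9449 -5.601 ] [-0.0997 -0.3179 -0.006 ] 0.013708930639974342
edge in base [ 0.0564 -0.0004  0.0506] toeL [0.0584 0.0496 0.038 ] toeR [ 0.0584 -0.0504  0.0385] lugL [-0.0489  0.0597  0.0626] pitch 0.24908175583404896
```

jog_arm([
  [1,0,0.0015,-0.0004,0,0,0],
  [1,0,0.003,-0.0007,0,0,0],
  [1,0,0.0037,-0.0009,0,0,0],
  [1,0,0.0037,-0.0009,0,0,0],
])

```text
t: 9.35
tool_pos: [0.5859, 0.1522, 0.1294]
orientation: [-2.113, -2.067, 0.264]
force: [-0.4, -0.5, -6.3]
opening: 0.0137
```

```bash
python3 st.py; python3 - <<'E'
from plant import robot
import cv2,pickle
c=robot.read_camera("scene");pickle.dump(c,open("s7.pkl","wb"))
cv2.imwrite("pics/s7.png",cv2.resize(c["image"][170:240,255:325,::-1],None,fx=8.5,fy=8.5,interpolation=cv2.INTER_CUBIC))
E
```

```text
9.35 [0.5859 0.1522 0.1294] [-0.411  -0.4717 -6.2732] [-0.1194 -0.3471 -0.0208] 0.013699247822126942
edge in base [ 0.0602 -0.0003  0.0506] toeL [0.0622 0.0496 0.0379] toeR [ 0.0622 -0.0504  0.0385] lugL [-0.045   0.0597  0.0626] pitch 0.24907797146755162
```

View pics/s7.png

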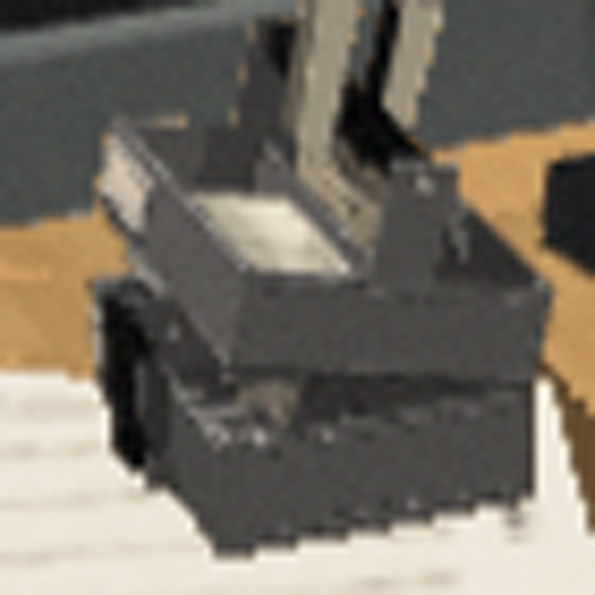

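jog_arm([
  [1,0,0.001,-0.0002,0,0,0],
  [1,0,0.002,-0.0005,0,0,0],
  [1,0,0.002,-0.0005,0,0,0],
])

```text
t: 9.78
tool_pos: [0.5877, 0.1522, 0.1294]
orientation: [-2.113, -2.066, 0.265]
force: [-2.2, 1.2, -4.5]
opening: 0.0133
```

```bash
python3 st.py
```

```text
9.775 [0.5877 0.1522 0.1294] [-2.1952  1.1571 -4.5481] [-0.0502  0.0686 -0.0686] 0.013327478605719726
edge in base [ 0.062  -0.0003  0.0505] toeL [0.0639 0.0497 0.0379] toeR [ 0.064  -0.0503  0.0384] lugL [-0.0433  0.0598  0.0626] pitch 0.24978190072859852
```

```bash
sed -i 's/^B=.*/B=(.5682,.1525,-.022)/' st.py; cat > plan.py <<'E'
from st import *
import sys
for a in sys.argv[1:]:
    v=[float(x) for x in a.split(',')]
    p,Rm=tcp(B,v[0],v[1],v[2],v[3] if len(v)>3 else 0);print(a,row(s,p,Rm))
E
python3 plan.py .25,0,.0005 .22,0,.0005 .19,0,.0005 .16,0,.0005 .14,0,.0005
```

```text
9.775 [0.5877 0.1522 0.1294] [-2.1952  1.1571 -4.5481] [-0.0502  0.0686 -0.0686] 0.013327478605719726
edge in base [ 0.0613 -0.0003  0.0505] toeL [0.0632 0.0497 0.0379] toeR [ 0.0633 -0.0503  0.0384] lugL [-0.044   0.0597  0.0626] pitch 0.24978190072859852
.25,0,.0005 [-0.0001 -0.0012  0.0003  0.0002 -0.0003 -0.0002]
.22,0,.0005 [-0.0001 -0.0032  0.0021 -0.0298  0.0004 -0.0002]
.19,0,.0005 [-0.0001 -0.0051  0.004  -0.0598  0.001  -0.0002]
.16,0,.0005 [-0.0001 -0.0069  0.006  -0.0898  0.0017 -0.0002]
.14,0,.0005 [-0.0001 -0.0081  0.0073 -0.1098  0.0022 -0.0002]
```

jog_arm([
  [1,0,-0.0012,0.0003,0,0,0],
  [1,0,-0.0032,0.0021,-0.03,0,0],
  [1,0,-0.0051,0.004,-0.06,0.001,0],
  [1,0,-0.0069,0.006,-0.09,0.0017,0],
  [1,0,-0.0081,0.0073,-0.11,0.0022,0],
])

```text
t: 10.4
tool_pos: [0.5778, 0.1524, 0.1243]
orientation: [-2.174, -2.126, 0.151]
force: [0.9, -0.7, -6.9]
opening: 0.0136
```

```bash
python3 plan.py .14,0,.0005 .12,0,.0005 .10,0,.0005 .08,0,.0005; python3 - <<'E'
from plant import robot
import cv2,pickle
c=robot.read_camera("scene")
cv2.imwrite("pics/s8.png",cv2.resize(c["image"][170:240,255:325,::-1],None,fx=8.5,fy=8.5,interpolation=cv2.INTER_CUBIC))
c=robot.read_camera("wrist")
cv2.imwrite("pics/w8.png",c["image"][:,:,::-1])
E
```

```text
10.4 [0.5778 0.1524 0.1243] [ 0.8627 -0.718  -6.8671] [-0.0891 -0.1216  0.0011] 0.013616550386838275
edge in base [ 0.0599 -0.0002  0.0506] toeL [0.0632 0.0498 0.0384] toeR [ 0.0633 -0.0502  0.0387] lugL [-0.046   0.0598  0.0511] pitch 0.1388111314076043
.14,0,.0005 [-0.0001  0.0002 -0.      0.0012 -0.     -0.0002]
.12,0,.0005 [-0.0001 -0.0011  0.0012 -0.0188  0.0004 -0.0002]
.10,0,.0005 [-0.0001 -0.0024  0.0024 -0.0388  0.0008 -0.0002]
.08,0,.0005 [-0.0001 -0.0037  0.0037 -0.0588  0.0013 -0.0002]
```

View pics/s8.png

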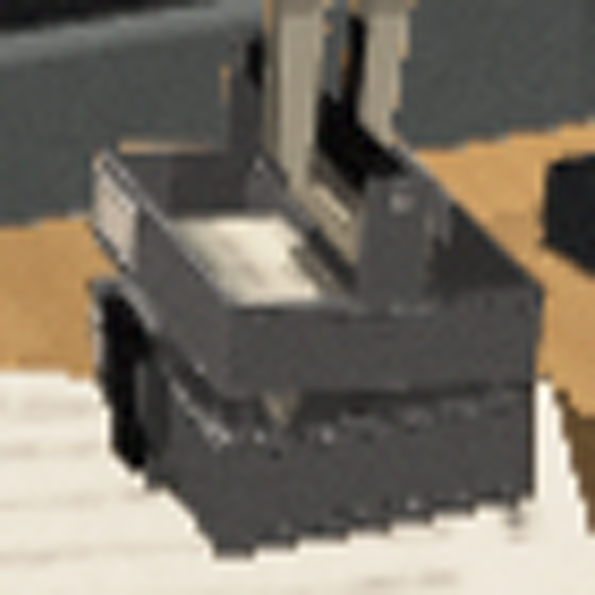

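View pics/w8.png

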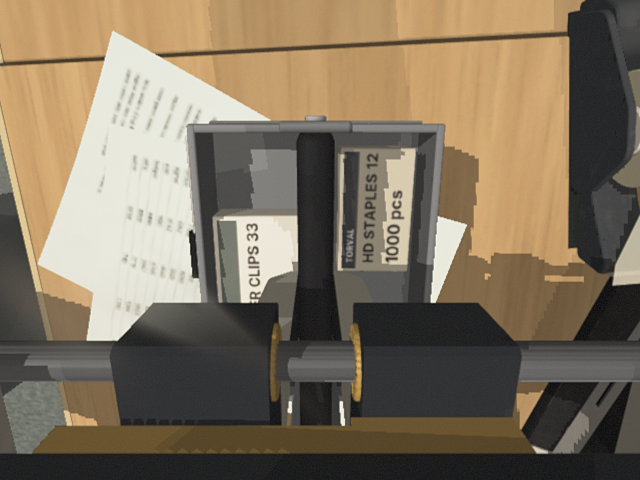

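jog_arm([
  [1,0,-0.0011,0.0012,-0.019,0,0],
  [1,0,-0.0024,0.0024,-0.039,0.001,0],
  [1,0,-0.0037,0.0037,-0.059,0.001,0],
  [1,0,-0.0037,0.0037,-0.059,0.001,0],
])

```text
t: 11.0
tool_pos: [0.5738, 0.1526, 0.1219]
orientation: [-2.206, -2.158, 0.086]
force: [3.1, 0.4, -5.0]
opening: 0.0138
```

```bash
python3 plan.py .08,0,.0005 .06,0,.0005 .04,0,.0005 .03,0,.0005 
```

```text
11.0 [0.5738 0.1526 0.1219] [ 3.1286  0.4411 -5.0319] [-0.0864 -0.7668 -0.028 ] 0.013807573694442755
edge in base [0.0603 0.0001 0.0513] toeL [0.0643 0.05   0.0394] toeR [ 0.0644 -0.05    0.0395] lugL [-0.0455  0.06    0.0454] pitch 0.07822323689592293
.08,0,.0005 [-0.0002 -0.0001  0.0007  0.0018  0.      0.    ]
.06,0,.0005 [-0.0002 -0.0014  0.0019 -0.0182  0.0005  0.    ]
.04,0,.0005 [-0.0002 -0.0027  0.0032 -0.0382  0.0009  0.    ]
.03,0,.0005 [-0.0002 -0.0033  0.0038 -0.0482  0.0011  0.    ]
```

jog_arm([
  [1,0,-0.0007,0.0013,-0.009,0,0],
  [1,0,-0.0014,0.002,-0.018,0,0],
  [1,0,-0.0014,0.002,-0.018,0,0],
])

```text
t: 11.38
tool_pos: [0.5727, 0.1527, 0.1206]
orientation: [-2.216, -2.168, 0.065]
force: [5.0, 0.3, -0.2]
opening: 0.0138
```

```bash
python3 plan.py  .06,0,.0005 .04,0,.0005 .03,0,.0005; python3 - <<'E'
from plant import robot
import cv2,pickle
c=robot.read_camera("scene")
cv2.imwrite("pics/s9.png",cv2.resize(c["image"][170:240,255:325,::-1],None,fx=8.5,fy=8.5,interpolation=cv2.INTER_CUBIC))
E
```

```text
11.375 [0.5727 0.1527 0.1206] [ 5.0322  0.2597 -0.1876] [-0.1355 -0.602  -0.026 ] 0.013759960901409645
edge in base [0.0605 0.0002 0.0511] toeL [0.0648 0.0502 0.0393] toeR [ 0.0648 -0.0498  0.0394] lugL [-0.0451  0.0602  0.0432] pitch 0.05876149992046837
.06,0,.0005 [-0.0003 -0.0004  0.0006  0.0012  0.0003  0.0001]
.04,0,.0005 [-0.0003 -0.0017  0.0018 -0.0188  0.0007  0.0001]
.03,0,.0005 [-0.0003 -0.0023  0.0024 -0.0287  0.0009  0.0001]
```

View pics/s9.png

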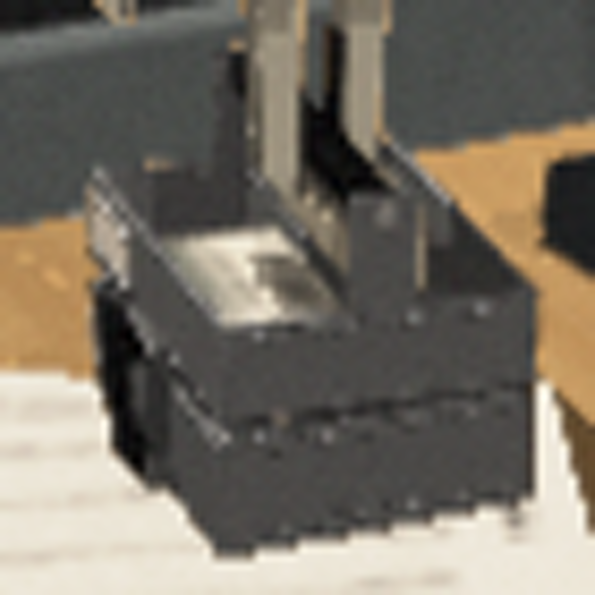

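jog_arm([
  [1,0,-0.0007,0.001,-0.01,0,0],
  [1,0,-0.0013,0.0018,-0.02,0,0],
  [1,0,-0.0013,0.0018,-0.02,0,0],
])

```text
t: 11.8
tool_pos: [0.5708, 0.1526, 0.1182]
orientation: [-2.226, -2.178, 0.045]
force: [4.3, -0.3, -3.2]
opening: 0.0139
```

```bash
python3 plan.py  .04,0,.0005 .02,0,.0005 0,0,0
```

```text
11.8 [0.5708 0.1526 0.1182] [ 4.3339 -0.2755 -3.2233] [-0.0402 -0.9855 -0.0508] 0.013864658828767121
edge in base [0.06   0.     0.0498] toeL [0.0645 0.05   0.038 ] toeR [ 0.0646 -0.05    0.0382] lugL [-0.0455  0.06    0.0398] pitch 0.039413580698248275
.04,0,.0005 [-0.0002  0.     -0.0008  0.0006  0.001   0.0002]
.02,0,.0005 [-0.0002 -0.0013  0.0005 -0.0194  0.0015  0.0002]
0,0,0 [-0.0002 -0.0026  0.0022 -0.0394  0.0019  0.0002]
```

jog_arm([
  [1,0,-0.0007,0.0008,-0.01,0.001,0],
  [1,0,-0.0013,0.0012,-0.02,0.0015,0],
  [1,0,-0.0013,0.0015,-0.02,0.0015,0],
])

```text
t: 12.18
tool_pos: [0.569, 0.1526, 0.1167]
orientation: [-2.235, -2.187, 0.022]
force: [-0.4, -1.6, 0.1]
opening: 0.0134
```

```bash
python3 plan.py  .02,0,.0005 0,0,0 0,0,-.002
```

```text
12.175 [0.569  0.1526 0.1167] [-0.4336 -1.5678  0.1413] [-0.1969 -0.3405 -0.0713] 0.013425586056749027
edge in base [0.0594 0.0001 0.0494] toeL [0.0642 0.0501 0.0377] toeR [ 0.0642 -0.0499  0.0378] lugL [-0.0458  0.06    0.0374] pitch 0.01992262535152427
.02,0,.0005 [-0.0001  0.0006 -0.0011  0.0001  0.0001  0.0003]
0,0,0 [-0.0001 -0.0007  0.0006 -0.0199  0.0006  0.0003]
0,0,-.002 [-0.0001 -0.0007  0.0026 -0.0199  0.0006  0.0003]
```

jog_arm([
  [1,0,-0.0003,0.0006,-0.01,0,0],
  [1,0,-0.0005,0.001,-0.02,0.0005,0],
  [1,0,-0.0005,0.0015,-0.02,0.0005,0],
])

```text
t: 12.55
tool_pos: [0.5684, 0.1526, 0.1161]
orientation: [2.245, 2.197, 0.001]
force: [-3.8, -2.6, 10.6]
opening: 0.0134
```

```bash
python3 plan.py 0,0,0; python3 - <<'E'
from plant import robot
import cv2,pickle
c=robot.read_camera("scene")
cv2.imwrite("pics/s10.png",cv2.resize(c["image"][170:240,255:325,::-1],None,fx=8.5,fy=8.5,interpolation=cv2.INTER_CUBIC))
c=robot.read_camera("wrist")
cv2.imwrite("pics/w10.png",c["image"][:,:,::-1])
E
```

```text
12.55 [0.5684 0.1526 0.1161] [-3.7811 -2.6435 10.6349] [-0.3326  0.6784 -0.0534] 0.013368644996420945
edge in base [0.0603 0.0001 0.05  ] toeL [0.0653 0.0501 0.0385] toeR [ 0.0653 -0.0499  0.0385] lugL [-0.0447  0.0601  0.0359] pitch 0.0008410364303318284
0,0,0 [-0.0001 -0.0002 -0.      0.0008  0.      0.0004]
```

View pics/s10.png

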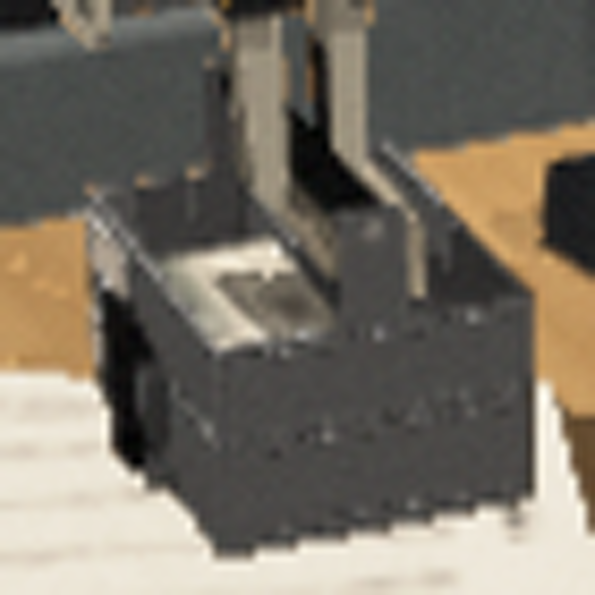

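View pics/w10.png

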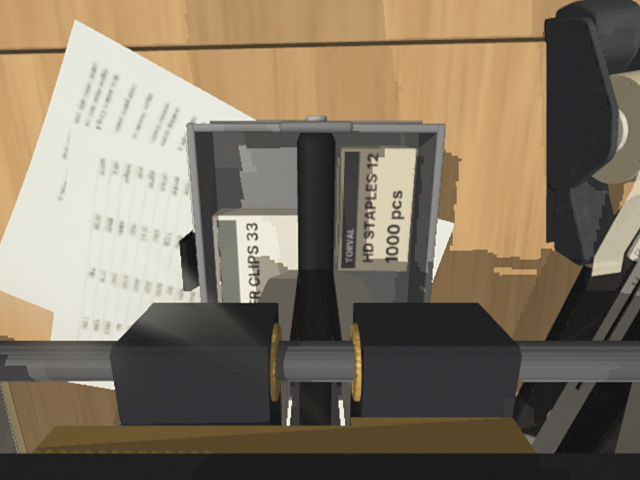

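jog_arm([
  [1,0,0,0.0008,-0.004,0,0],
  [1,0,0,0.0014,-0.008,0,0],
  [1,0,0,0.0014,-0.008,0,0],
])

```text
t: 13.02
tool_pos: [0.5684, 0.1526, 0.1161]
orientation: [2.241, 2.193, 0.01]
force: [-4.7, -2.3, 10.8]
opening: 0.0136
```

```bash
python3 plan.py 0,0,0; python3 - <<'E'
from plant import robot
import cv2,pickle
c=robot.read_camera("scene")
cv2.imwrite("pics/s11.png",cv2.resize(c["image"][185:245,255:305,::-1],None,fx=12,fy=10,interpolation=cv2.INTER_CUBIC))
E
```

```text
13.025 [0.5684 0.1526 0.1161] [-4.6693 -2.2561 10.7931] [-0.3522  1.0176 -0.114 ] 0.013634804851120138
edge in base [0.0608 0.0001 0.0505] toeL [0.0659 0.0501 0.0391] toeR [ 0.066  -0.0499  0.0391] lugL [-0.044   0.0601  0.0355] pitch 0.009285249535466722
0,0,0 [-0.0001 -0.0002 -0.      0.0093 -0.      0.0003]
```

View pics/s11.png

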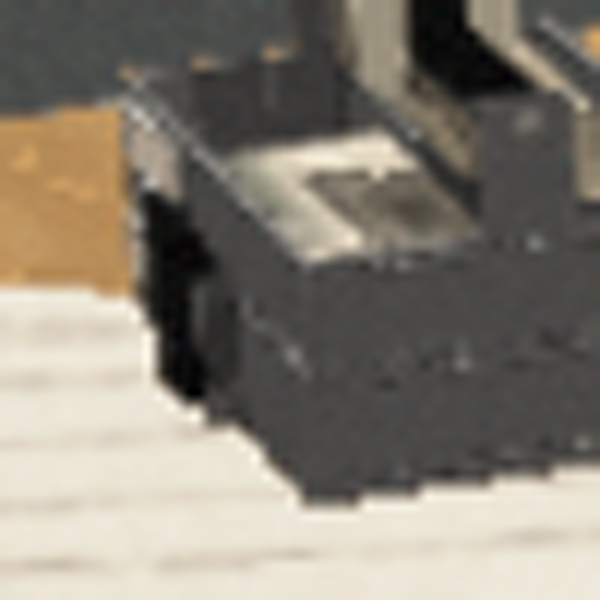

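```bash
python3 - <<'E'
from plant import robot
import cv2,pickle,numpy as np
c=robot.read_camera("scene")["image"]
a=pickle.load(open("s5.pkl","rb"))["image"];
f=lambda i:cv2.resize(i[195:230,258:285,::-1],None,fx=14,fy=14,interpolation=cv2.INTER_NEAREST)
cv2.imwrite("pics/cmp.png",np.hstack([f(a),f(c)]))
E
```

```text
(no output)
```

View pics/cmp.png

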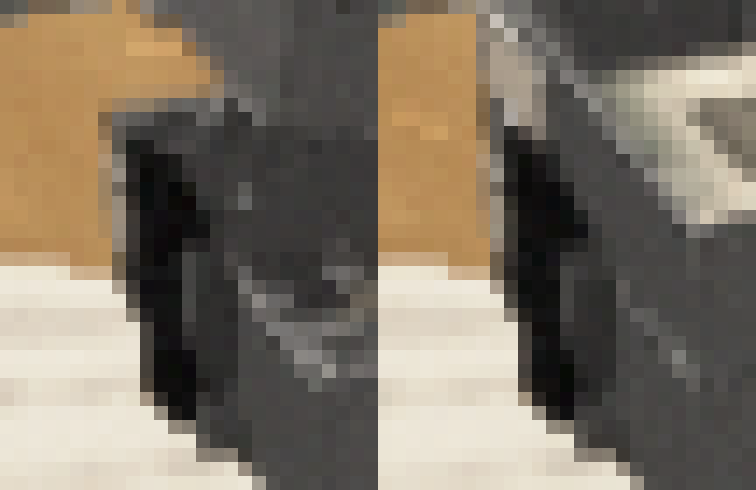

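jog_arm([
  [1,0,0,-0.001,0.009,0,0],
  [1,0,0,-0.002,0.015,0,0],
  [1,0,0,-0.0025,0.019,0,0],
  [1,0,0,-0.0025,0.019,0,0],
])

```text
t: 13.62
tool_pos: [0.5674, 0.1525, 0.1172]
orientation: [-2.239, -2.191, 0.014]
force: [-1.1, 1.0, -8.8]
opening: 0.0137
```

```bash
python3 plan.py 0,0,0
```

```text
13.625 [0.5674 0.1525 0.1172] [-1.089   1.0002 -8.8316] [-0.0091  0.0894 -0.0103] 0.013676771109005389
edge in base [ 0.0584 -0.      0.0503] toeL [0.0633 0.05   0.0387] toeR [ 0.0633 -0.05    0.0388] lugL [-0.0468  0.0599  0.0376] pitch 0.012426513922943316
0,0,0 [ 0.      0.0008  0.001  -0.0124  0.0004  0.0003]
```

jog_arm([
  [1,0,0,-0.0007,0.006,0,0],
  [1,0,0,-0.0012,0.012,0,0],
  [1,0,0,-0.0012,0.012,0,0],
])

```text
t: 14.0
tool_pos: [0.5677, 0.1525, 0.1181]
orientation: [-2.233, -2.185, 0.027]
force: [2.4, -0.5, -13.2]
opening: 0.0137
```

```bash
python3 plan.py 0,0,0; python3 - <<'E'
from plant import robot
import cv2,pickle,numpy as np
c=robot.read_camera("scene")["image"]
a=pickle.load(open("s5.pkl","rb"))["image"];
f=lambda i:cv2.resize(i[195:240,258:285,::-1],None,fx=12,fy=12,interpolation=cv2.INTER_NEAREST)
cv2.imwrite("pics/cmp2.png",np.hstack([f(a),f(c)]))
E
```

```text
14.0 [0.5677 0.1525 0.1181] [  2.3523  -0.468  -13.1629] [-0.0039 -0.9088  0.0177] 0.013691899950733078
edge in base [ 0.0579 -0.0001  0.0506] toeL [0.0626 0.0499 0.0389] toeR [ 0.0626 -0.0501  0.039 ] lugL [-0.0475  0.0599  0.0391] pitch 0.024287103534827013
0,0,0 [ 0.      0.0006  0.002  -0.0243  0.0004  0.0003]
```

View pics/cmp2.png

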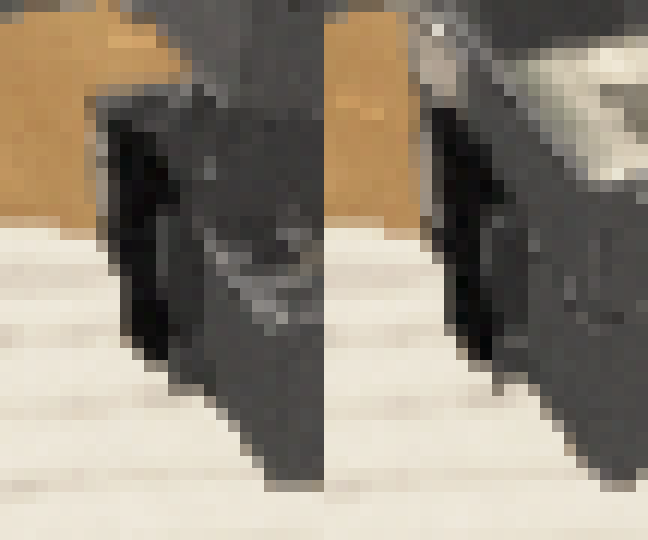

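The pull meets resistance while the catch stays upright, so it has latched. I'm settling the tray back down and letting go.

jog_arm([
  [1,0,0.0003,0.001,-0.012,0,0],
  [1,0,0.0008,0.002,-0.024,0,0],
  [1,0,0.001,0.003,-0.024,0,0],
  [1,0,0.001,0.0035,-0.024,0,0],
  [1,0,0.001,0.0035,-0.024,0,0],
])

```text
t: 14.68
tool_pos: [0.5687, 0.1524, 0.1161]
orientation: [2.245, 2.197, -0.0]
force: [-6.5, -2.0, 5.2]
opening: 0.0136
```

```bash
python3 plan.py 0,0,0
```

```text
14.675 [0.5687 0.1524 0.1161] [-6.5097 -1.9787  5.1802] [-0.3001  1.1283 -0.0274] 0.013585292787458509
edge in base [ 0.0606 -0.0001  0.05  ] toeL [0.0656 0.0499 0.0385] toeR [ 0.0656 -0.0501  0.0385] lugL [-0.0444  0.0599  0.0359] pitch 0.0004930790015435096
0,0,0 [ 0.0001 -0.0005 -0.      0.0003  0.0004  0.0003]
```

jog_arm([
  [1,0,-0.0008,-0.0005,0,0,0],
  [0.5,0,-0.0008,-0.0005,0,0,0],
  [0.4,0,-0.0008,-0.0005,0,0,0],
  [0.4,0,-0.0008,-0.0005,0,0,0],
  [0.4,0,-0.0008,-0.0005,0,0,0],
])

```text
t: 15.3
tool_pos: [0.5681, 0.1525, 0.1168]
orientation: [2.245, 2.197, 0.001]
force: [-0.3, -0.1, 1.0]
opening: 0.0492
```

jog_arm([
  [0.4,0,0,0,0,0,0],
  [0.4,0,0,-0.02,0,0,0],
  [0.4,0,0,-0.07,0,0,0],
  [0.4,0,0,-0.13,0,0,0],
  [0.4,0,0,-0.15,0,0,0],
])

```text
t: 15.92
tool_pos: [0.5701, 0.1529, 0.2738]
orientation: [2.241, 2.193, 0.012]
force: [1.3, 0.9, -0.6]
opening: 0.0559
```

jog_arm([
  [0.4,0,-0.03,0,0,0,0],
  [0.4,-0.04,-0.03,0,0,0,0],
  [0.4,-0.04,-0.03,0,0,0,0],
])

```text
t: 16.3
tool_pos: [0.539, 0.1119, 0.2741]
orientation: [2.243, 2.19, 0.012]
force: [0.2, -0.8, 0.1]
opening: 0.0558
```

```bash
python3 - <<'E'
from h import *
from plant import robot
import pickle
s=robot.read_state();print(s['t'],s['force'],s['opening'],s['tool_pos'])
c=robot.read_camera("scene")["image"]
a=pickle.load(open("s5.pkl","rb"))["image"]
f=lambda i:cv2.resize(i[190:240,255:320,::-1],None,fx=6,fy=8,interpolation=cv2.INTER_CUBIC)
cv2.imwrite("pics/cmp3.png",np.hstack([f(a),f(c)]))
w=robot.read_camera("wrist");pickle.dump((s,w),open("w12.pkl","wb"))
cv2.imwrite("pics/w12.png",w["image"][:,:,::-1])
E
```

```text
16.3 [ 0.2434 -0.7514  0.143 ] 0.05578274882650469 [0.539  0.1119 0.2741]
```

View pics/cmp3.png

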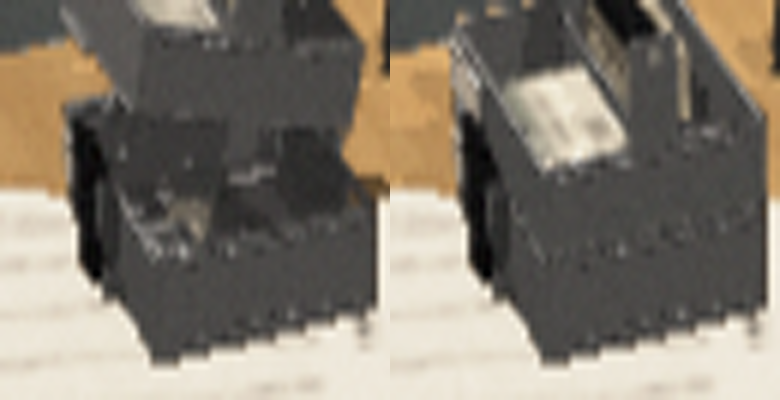

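View pics/w12.png

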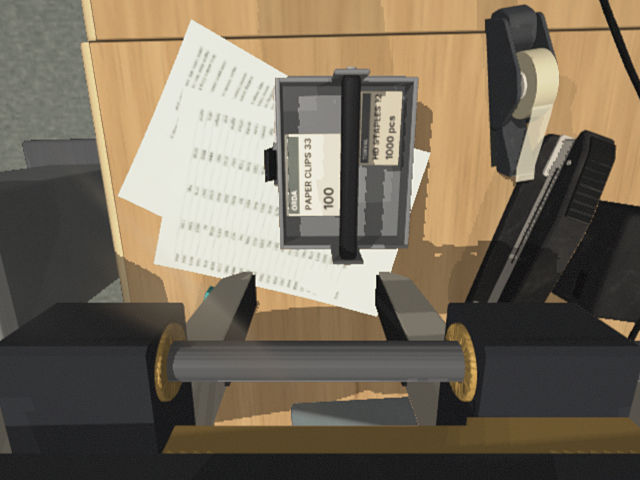

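```bash
python3 -c "
from plant import robot
print(robot.close_job())"
```

```text
the job is handed in; nothing more can be done
None
```

The supply tray is back on the base tray with the catch latched. I let go and handed the job in at about 16 s of the 43 s allowed; handing in gave no verdict.

**What I did:** I gripped the bar, lifted the tray and tilted its front up about 0.25 rad. I slid the toes back into the slots until light contact (about 2 N), swung the front down and pressed with about 18 N at the wrist.

**Last checks:**
- **Seating:** before release the tray was level, with its seat position reading within about 1 mm. The seam between the trays looks flush in the final pictures.
- **Catch:** it looks upright and in the same pixels as before. A gentle upward pull met about 6 N beyond the tray's weight, so I take it as latched.
- **Everything else:** both boxes are still in the tray, the base tray looks unmoved, and the gripper is clear of everything. I touched nothing else on the counter.

**What disagreed:**
- **Base position:** the top camera put the base tray about 5 mm off sideways from the wrist camera. I traced this to having read the base's outer wall as its rim in the top view, and used the wrist value.
- **Camera scale:** both trays measured about 2% small in the wrist camera. This did not affect the fit.

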